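# Pin the hand rest shut

## Task

Get the potter's hand rest ready for decorating: swing its arm fully home into the fork, then take the longer of the two drop pins from the wooden stand and drop it through the upper lug, the arm's eye and the lower lug until its flange sits flat on the upper lug. Leave the shorter pin in the stand and let go of everything.

Things in the scene. Friction and masses are not known exactly. Their poses are not given: they have to be found in the camera images.
- rest_frame: Hand rest: fixed wooden board 100x220x16 mm (x,y,z), origin at the centre of its underside, z up. Hinge line of the arm at (0,+80) mm. Dark steel fork with hole line at (0,-80) mm: two lugs 66x56 mm (x -28 to 38), 32 mm round holes, at heights 36-46 and 74-84 mm, joined by a web behind at x 31-41 mm. The arm swings between the lugs.
- rest_arm (a joint): Arm angle a, rad: 0 home at its stop, eye between the lugs' holes; opens to 1.0 towards -x; starts open, stays where left (under 2 N). From the hinge it runs along (-sin a, -cos a) of the frame: bar 22 mm wide, 54-66 mm high over the table; at 160 mm an eye plate 48x48 mm, hole 32 mm; at 80 mm an upright round dark knob, 20 mm thick, top 105 mm over the table, to grip or push.
- long_pin: Longer drop pin, upright, 80 g. Origin: centre of the tip; z up the pin: steel shank 12 mm thick, 60 mm long; flange 50 mm wide at z 60-66 mm; round dark wooden grip 22 mm thick at z 66-108 mm. Stands loose in a 24 mm deep hole of a fixed wooden stand 56x160x30 mm, two holes 100 mm apart; 30 mm taller than the other pin. Seated in the fork its tip is 24 mm over the table.
- short_pin: Shorter drop pin in the stand's other hole, to be left there: the same grip and flange, but a shank of only 30 mm (flange at z 30-36 mm, grip z 36-78 mm). Origin: centre of the tip; z up the pin.
Mind the look-alikes: they are no part of the job. Leave any red look-alike of the long_pin alone.

How it is judged:
By the outcome, as a careful person would: the job done as asked, in the order asked, and still so for the second after the job is handed in, with the robot touching nothing.
It also fails if it takes over 56 s, if anything falls off the work surface, if the arm or the gripper's body presses on something with over 40 N, if the wrist force passes 120 N, or if a joint passes its speed limit or range.

## Robot

A 6-joint arm with a two-finger parallel gripper is mounted at the origin on the work surface; the furniture and walls round the work are solid. World frame = base frame: x ahead of the robot, y to its left, z up, the work surface at z = 0. Lengths are in m, angles in rad, forces in N, time in s.
With the tool pointing down it reaches from about 0.225 to 0.875 m from the base axis. Payload 3.4 kg.
Tool frame: the origin (TCP) lies on the mounting face of the last link; the fingertips stand 173 mm ahead of it and the grasp point (between the pads) lies 155 mm ahead of it; y points along the fingers, x is the direction in which the jaws open and shut, and the axes are right-handed (so a half turn about y gives the same grasp; the last joint's range is limited). The gripper opens to 85 mm and grips with 20 to 120 N. Pads are 22 mm wide; open, the fingers measure 114 mm over their backs; the gripper's body (76 mm by 85 mm) begins 54 mm behind the grasp point. The pads swing forward as they close: fully open they stand 13 mm farther back than shut.
Start: joints at [-0.121, 0.276, 1.505, -0, 1.361, -0.121], TCP at [0.575, -0, 0.405] pointing down, gripper open.
Joint ranges: [-2.89, 2.89], [-0.75, 2.08], [0.22, 2.7], [-1.18, 4.32], [0.11, 2.71], [-2.7, 2.7]. Speed limits (rad/s): [2.57, 2.57, 3.14, 3.14, 3.14, 3.14].

## Interface

Orientations are given as a unit quaternion [w, x, y, z].
In Python, from rig import manip, vision, ticket gives the robot as it stands.
- The arm moves only by the tool arm_command, never from a script. Its argument "increments" is one flat list of numbers, 7 for each row, row after row: the turn, a rotation vector about the tool's x, y, z in rad, then the shift along the tool's x, y, z in cm, then the closure, from 0 (fully open) to 1 (shut). In form: [wx, wy, wz, tx, ty, tz, hand, wx, wy, wz, tx, ty, tz, hand, ...]. A call has 1 to 8 rows; each row shifts and turns the commanded pose from where the row before left it, along the tool's axes as they then stand; what a row does not reach is not made up. A row lasts 1/8 s, in which the tool goes at most 62.5 mm and 10.7 degrees, less where a joint would pass 70% of its speed; a pose out of reach is approached as far as the arm can. A call is refused whole if a number of a shift passes 6.25 or a number of a turn 0.188, either way. A call with a gripper value outside its range is refused whole. The fingers move at their own pace and stop on an object; "grip_force" is the grip in N (left out, the last holds). Time passes only in rows, so rows that do not move let the fingers close. It gives the time, the measured TCP pose, the force and the opening at its end, in the units of the state.
- manip.get_state(): the state, without advancing time (a new reading comes with each control period).
- vision.get_image(name): name is "scene" or "side" or "wrist"; returns the picture (384x512x3 uint8, red, green, blue); there is no depth.
- vision.camera_params(name): a dict with "vfov" (degrees; the focal length in pixels is half the picture's height over the tangent of half this angle, whatever the lens; pixels are square), "cx", "cy" (the principal point, pixels), "R" (3x3) and "t" (3): a world point X has camera coordinates R X + t. Camera axes: x right, y down, z forward; pixel columns grow to the right and rows downward; lengths in m; the calibration is good to about 2 mm. A picture is of the moment at which its call begins: read the wrist's pose just before it. camera_params takes no time and is no camera call; for the wrist camera it gives the pose at the moment of the call.
- ticket.sign_off(): hands the job in, once; it reports no verdict.
The state is a dict: "clock": time; "qpos": joint angles; "qd": joint speeds; "effort": joint torques, N m; "position": TCP position; "ee_rot": TCP orientation; "contact_force": force on the tool from outside, world axes, zero at the start; "moment": the same for the moment, N m; "width": finger opening in m.
Only numpy, scipy, OpenCV 4.12 (cv2) and the standard library are available. Lean on these libraries where they do the work, as an engineer would, in place of code of your own. Each camera call takes 0.05 s, during which the arm holds its last target.

## Working session

There is one attempt and no reset: what is moved stays moved. The work goes in short steps, Python scripts to look and compute and a tool call to move; the robot and the scene stay as the last step left them, time stands still between calls to the robot, and variables do not carry over. Pictures are saved under pics/ and viewed, and the job is handed in when it is done.

Besides the shell and the picture viewer there is one more tool, called after "Call:" in YAML: its name, and indented under it one key for each argument. arm_command: Moves the arm, as the interface text tells. Its arguments: {"type":"object","properties":{"increments":{"type":"array"},"grip_force":{"type":"number"}},"required":["increments"]}

```bash
ls; mkdir -p pics
python3 - <<'E'
from rig import manip, vision
import cv2
s=manip.get_state();print(s)
for n in ("scene","side","wrist"):
    p=vision.camera_params(n);print(n,p)
    cv2.imwrite(f"pics/{n}0.png",vision.get_image(n)[:,:,::-1])
E
```

```text
pics
{'clock': 0.0, 'qpos': array([-1.20979009e-01,  2.76592222e-01,  1.50615681e+00, -1.50076784e-06,
        1.36068625e+00, -1.21001867e-01]), 'qd': array([ 0.00049459, -0.00204949, -0.00031959, -0.00218712, -0.00013545,
       -0.00102389]), 'effort': array([ 6.20495921e-04, -4.16768074e+01, -2.45808578e+01, -1.52056768e-04,
        1.11346930e-02,  1.69860516e-05]), 'position': array([5.74781107e-01, 3.30093832e-05, 4.03831561e-01]), 'ee_rot': array([ 7.07184595e-01, -7.07028367e-01,  6.38574075e-04,  6.54959368e-04]), 'contact_force': array([-0.24832127, -0.36711173,  0.23688048]), 'moment': array([0.01787726, 0.01492886, 0.06020389]), 'width': 0.08531572165399241}
scene {'vfov': 42.39366148242362, 'cx': 252.68989518098834, 'cy': 194.32463950956515, 'R': array([[ 0.60707497, -0.79463294,  0.00429695],
       [-0.48794016, -0.37702822, -0.78725099],
       [ 0.62719564,  0.47582372, -0.61661772]]), 't': array([-0.22192872,  0.26383242,  0.96715709])}
side {'vfov': 50.06807256172041, 'cx': 258.012618877892, 'cy': 194.04100616856508, 'R': array([[-0.8248474 , -0.56495785, -0.02119889],
       [-0.3075608 ,  0.47987478, -0.82166085],
       [ 0.47437656, -0.67122487, -0.56958235]]), 't': array([0.3869835 , 0.15747642, 1.10315398])}
wrist {'vfov': 58.819000000680774, 'cx': 252.0468601765878, 'cy': 194.0825089819013, 'R': array([[ 9.99996812e-01, -4.46226885e-05, -2.52473872e-03],
       [ 7.29374551e-04, -9.52121777e-01,  3.05718154e-01],
       [-2.41750068e-03, -3.05719021e-01, -9.52118709e-01]]), 't': array([-0.57260783, -0.03949648,  0.3798873 ])}
```

View pics/scene0.png

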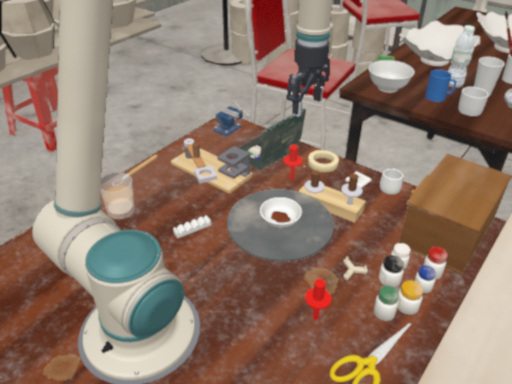

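View pics/side0.png

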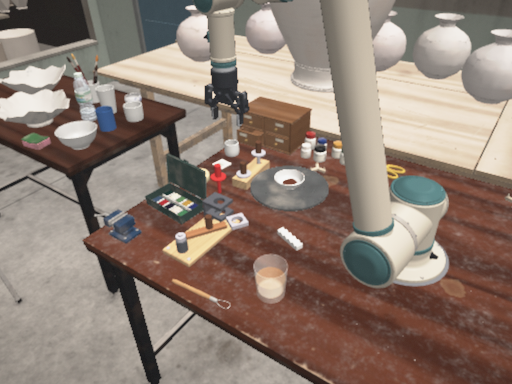

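View pics/wrist0.png

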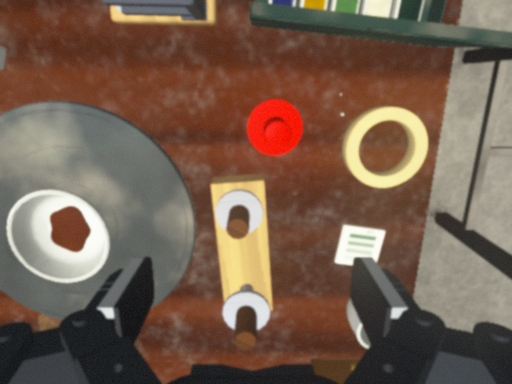

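Run:
```python
import cv2,numpy as np
a=cv2.imread("pics/scene0.png");b=cv2.imread("pics/side0.png")
A=cv2.resize(a[100:230,150:390],None,fx=3.3,fy=3.3,interpolation=cv2.INTER_CUBIC)
B=cv2.resize(b[120:270,140:310],None,fx=3.9,fy=3.9,interpolation=cv2.INTER_CUBIC)
cv2.imwrite("pics/a1.png",A);cv2.imwrite("pics/b1.png",B)
```

```text
(no output)
```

View pics/a1.png

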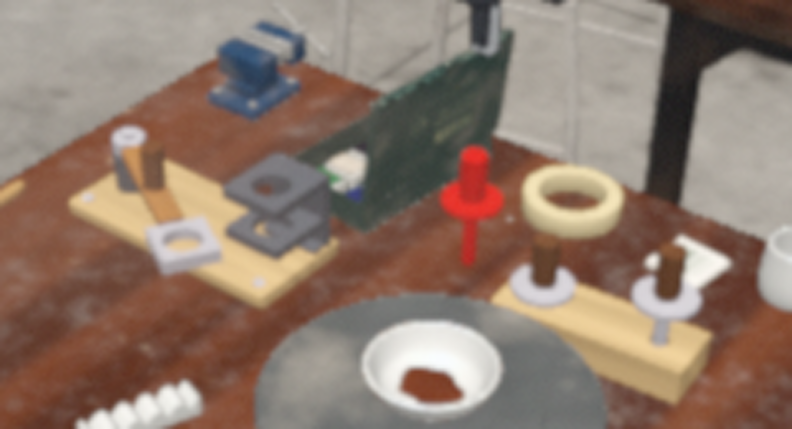

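View pics/b1.png

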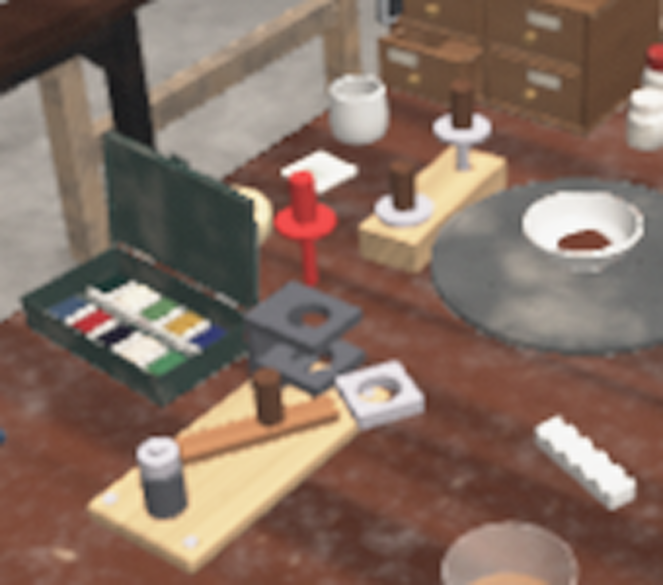

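```bash
cat > h.py <<'E'
import numpy as np
def ray(p,uv):
    f=192/np.tan(np.radians(p['vfov'])/2)
    R=np.array(p['R']);t=np.array(p['t'])
    d=R.T@np.array([(uv[0]-p['cx'])/f,(uv[1]-p['cy'])/f,1.]);return -R.T@t,d/np.linalg.norm(d)
def onz(p,uv,z):
    c,d=ray(p,uv);return c+d*(z-c[2])/d[2]
def tri(l):
    A=np.zeros((3,3));b=np.zeros(3)
    for p,uv in l:
        c,d=ray(p,uv);M=np.eye(3)-np.outer(d,d);A+=M;b+=M@c
    x=np.linalg.solve(A,b);return x,[np.linalg.norm(np.cross(x-ray(p,uv)[0],ray(p,uv)[1])) for p,uv in l]
def proj(p,X):
    f=192/np.tan(np.radians(p['vfov'])/2);c=p['R']@np.array(X)+p['t'];return np.array([p['cx']+f*c[0]/c[2],p['cy']+f*c[1]/c[2]])
E
python3 - <<'E'
from rig import vision
from h import *
np.set_printoptions(precision=4,suppress=True)
S=vision.camera_params("scene");D=vision.camera_params("side");W=vision.camera_params("wrist")
a=lambda x,y:(150+(x+.5)/3.3-.5,100+(y+.5)/3.3-.5)
b=lambda x,y:(140+(x+.5)/3.9-.5,120+(y+.5)/3.9-.5)
for n,u,v in [("uphole",a(272,185),b(310,317)),("knobtop",a(152,148),b(268,378)),("eye",a(184,243),b(380,393)),("post top",a(128,134),b(159,452)),
 ("longtop",a(672,251),b(461,87)),("shorttop",a(546,241),b(402,166)),("longfl",a(667,297),b(461,127)),("shortfl",a(543,285),b(404,208)),("redtop",a(474,155),b(302,178))]:
    x,e=tri([(S,u),(D,v)]);print(n,x,np.array(e)*1e3)
print("uphole z84",onz(S,a(272,185),.084),onz(D,b(310,317),.084))
print("screws",[onz(S,a(*q),.016) for q in((88,198),(258,281))],[onz(D,b(*q),.016) for q in ((110,498),(191,543))])
print("board corners scene",[onz(S,a(*q),.016) for q in((70,202),(263,296),(338,246))])
print("board corners side",[onz(D,b(*q),.016) for q in((90,506),(192,560),(362,425))])
print(proj(W,[.56,.12,.114]))
print("wrist pins",[onz(W,q,.069) for q in((238,213),(246,311))])
E
```

```text
uphole [0.4902 0.1644 0.0809] [0.6926 0.6926]
knobtop [0.451  0.2558 0.1001] [0.3914 0.3914]
eye [0.4096 0.1877 0.0597] [0.4866 0.4866]
post top [0.4928 0.3254 0.0655] [1.1007 1.1007]
longtop [ 0.5682 -0.1476  0.1102] [0.0754 0.0754]
shorttop [ 0.561  -0.0484  0.0805] [0.6672 0.6672]
longfl [ 0.5699 -0.149   0.0685] [0.5646 0.5646]
shortfl [ 0.5618 -0.0492  0.0383] [0.5505 0.5505]
redtop [0.5946 0.042  0.1046] [0.3982 0.3982]
uphole z84 [0.4877 0.1618 0.084 ] [0.4863 0.1682 0.084 ]
screws [array([0.4537, 0.3399, 0.016 ]), array([0.4517, 0.1487, 0.016 ])] [array([0.5317, 0.3417, 0.016 ]), array([0.4537, 0.3442, 0.016 ])]
board corners scene [array([0.4399, 0.3478, 0.016 ]), array([0.4389, 0.133 , 0.016 ]), array([0.5291, 0.1271, 0.016 ])]
board corners side [array([0.5376, 0.3553, 0.016 ]), array([0.4421, 0.356 , 0.016 ]), array([0.4324, 0.1825, 0.016 ])]
[233.0573  21.0987]
wrist pins [array([ 0.5595, -0.0379,  0.069 ]), array([ 0.5665, -0.1481,  0.069 ])]
```

Call:
arm_command:
  increments: [0, 0, 0, -2.1, 0, 4, 0, 0, 0, 0, -2.1, 0, 4, 0, 0, 0, 0, -2.1, 0, 4, 0, 0, 0, 0, -2.1, 0, 4, 0, 0, 0, 0, -2.1, 0, 4, 0, 0, 0, 0, 0, 0, 0, 0, 0, 0, 0, 0, 0, 0, 0]

```text
clock: 1.02
position: [0.4701, 0.1999, 0.4046]
ee_rot: [-0.707, 0.707, 0.0, -0.0]
contact_force: [0.3, -0.1, -0.4]
width: 0.0858
```

Run:
```python
from rig import manip, vision
import cv2,pickle
p=vision.camera_params("wrist");s=manip.get_state();print(s['clock'],s['position'],s['ee_rot'])
im=vision.get_image("wrist")[:,:,::-1]
pickle.dump(p,open("w1.pkl","wb"))
cv2.imwrite("pics/w1r.png",im);cv2.imwrite("pics/w1.png",cv2.resize(im,(800,600),interpolation=cv2.INTER_CUBIC))
```

```text
1.025 [0.4701239  0.19986053 0.40461196] [-7.06835539e-01  7.07377817e-01  3.57157663e-04 -1.34127288e-04]
```

View pics/w1.png

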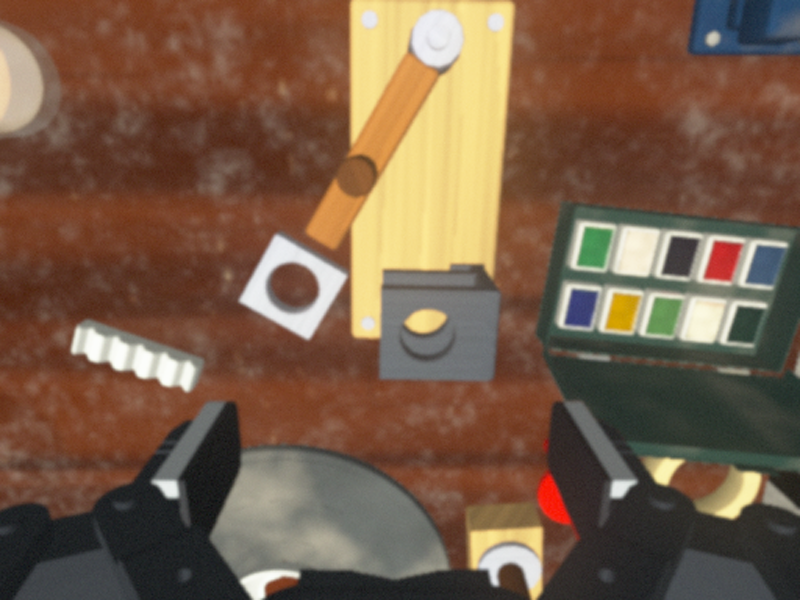

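Run:
```python
from rig import vision
import pickle,cv2
from h import *
np.set_printoptions(precision=4,suppress=True)
W=pickle.load(open("w1.pkl","rb"))
q=lambda x,y:((x+.5)*.64-.5,(y+.5)*.64-.5)
print("hole",[onz(W,q(*a),.084) for a in((427,331),(400,331),(455,331),(427,304),(427,357))])
print("lug corners",[onz(W,q(*a),.084) for a in((382,290),(498,290),(380,380),(495,380))])
print("knob",onz(W,q(358,176),.105),[onz(W,q(*a),.105) for a in((338,176),(378,176))])
print("post",onz(W,q(438,34),.066))
print("screws",[onz(W,q(*a),.016) for a in((369,20),(496,22),(368,323))])
print("board",[onz(W,q(*a),.016) for a in((351,3),(514,3),(351,335))])
print("eye",onz(W,q(293,287),.066))
print("lid",[onz(W,q(*a),z) for z in (0.02,.08,.12) for a in((548,350),(585,450))])
```

```text
hole [array([0.4879, 0.1685, 0.084 ]), array([0.4722, 0.1685, 0.084 ]), array([0.5041, 0.1685, 0.084 ]), array([0.4875, 0.185 , 0.084 ]), array([0.4882, 0.1521, 0.084 ])]
lug corners [array([0.4619, 0.1933, 0.084 ]), array([0.5275, 0.1933, 0.084 ]), array([0.4604, 0.1372, 0.084 ]), array([0.5291, 0.1372, 0.084 ])]
knob [0.451  0.2578 0.105 ] [array([0.4412, 0.2578, 0.105 ]), array([0.4608, 0.2578, 0.105 ])]
post [0.4915 0.3269 0.066 ]
screws [array([0.4535, 0.3424, 0.016 ]), array([0.53  , 0.3414, 0.016 ]), array([0.4501, 0.1487, 0.016 ])]
board [array([0.4429, 0.3515, 0.016 ]), array([0.5401, 0.3516, 0.016 ]), array([0.4378, 0.1395, 0.016 ])]
eye [0.4081 0.1898 0.066 ]
lid [array([0.5791, 0.1297, 0.02  ]), array([0.6147, 0.0471, 0.02  ]), array([0.5603, 0.155 , 0.08  ]), array([0.5899, 0.0864, 0.08  ]), array([0.5478, 0.1718, 0.12  ]), array([0.5734, 0.1126, 0.12  ])]
```

Call:
arm_command:
  increments: [0, 0, 0, -1.9, 0, 5.7, 0, 0, 0, 0, 0, 3.9, 0, 0, 0, 0, 0, 0, 3.9, 0, 0, 0, 0, 0, 0, 3.9, 0, 0, 0, 0, 0, 0, 3.7, 0, 0, 0, 0, 0, 0, 0, 0, 0.5, 0, 0, 0, 0, 0, 0, 1, 0, 0, 0, 0, 0, 0, 1]
  grip_force: 25

```text
clock: 2.08
position: [0.452, 0.257, 0.2524]
ee_rot: [0.708, -0.707, -0.001, -0.001]
contact_force: [0.0, 0.8, 1.2]
width: 0.032
```

Call:
arm_command:
  increments: [0, 0, 0, 0, 0, 0, 1, 0, 0, 0, 0, 0, 0, 1]

```text
clock: 2.33
position: [0.4514, 0.257, 0.2523]
ee_rot: [0.707, -0.707, -0.001, -0.001]
contact_force: [0.0, -1.1, 7.0]
width: 0.0189
```

Call:
arm_command:
  increments: [0, 0, 0, 0.42, 0, -0.21, 1, 0, 0, 0, 0.42, 0, -0.21, 1, 0, 0, 0, 0.48, 0, -0.18, 1, 0, 0, 0, 0.48, 0, -0.18, 1, 0, 0, 0, 0.5, 0, -0.11, 1, 0, 0, 0, 0.5, 0, -0.11, 1, 0, 0, 0, 0.5, 0, -0.06, 1, 0, 0, 0, 0, 0, 0, 1]

```text
clock: 3.32
position: [0.483, 0.2447, 0.2519]
ee_rot: [-0.705, 0.709, 0.0, -0.002]
contact_force: [-3.0, -6.8, 9.4]
width: 0.019
```

Call:
arm_command:
  increments: [0, 0, 0, 0.25, 0, 0, 1, 0, 0, 0, 0.15, 0, 0, 1, 0, 0, 0, 0, 0, 0, 1]

```text
clock: 3.7
position: [0.4868, 0.2446, 0.2517]
ee_rot: [-0.705, 0.709, -0.0, -0.002]
contact_force: [-4.9, -8.6, 9.3]
width: 0.0194
```

Call:
arm_command:
  increments: [0, 0, 0, 0.2, 0, 0, 1, 0, 0, 0, 0, 0, 0, 1]

```text
clock: 3.95
position: [0.4892, 0.2447, 0.2517]
ee_rot: [-0.705, 0.709, 0.0, -0.001]
contact_force: [-3.0, -8.0, 7.2]
width: 0.0186
```

Call:
arm_command:
  increments: [0, 0, 0, 0.2, 0, 0, 1, 0, 0, 0, 0, 0, 0, 1]

```text
clock: 4.2
position: [0.4909, 0.2446, 0.2517]
ee_rot: [-0.705, 0.709, 0.0, -0.002]
contact_force: [-3.8, -7.9, 8.4]
width: 0.0191
```

Call:
arm_command:
  increments: [0, 0, 0, 0.2, 0, 0, 1, 0, 0, 0, 0, 0, 0, 1]

```text
clock: 4.45
position: [0.4921, 0.2447, 0.2517]
ee_rot: [-0.705, 0.709, -0.001, -0.002]
contact_force: [-5.7, -7.1, 9.0]
width: 0.0194
```

Call:
arm_command:
  increments: [0, 0, 0, 0.2, 0, 0, 1, 0, 0, 0, 0, 0, 0, 1]

```text
clock: 4.7
position: [0.4928, 0.2447, 0.2516]
ee_rot: [-0.705, 0.709, -0.002, -0.004]
contact_force: [-9.7, -7.0, 13.4]
width: 0.0194
```

Call:
arm_command:
  increments: [0, 0, 0, 0.2, 0, 0, 1, 0, 0, 0, 0, 0, 0, 1]

```text
clock: 4.95
position: [0.4935, 0.2447, 0.2515]
ee_rot: [-0.705, 0.709, -0.004, -0.005]
contact_force: [-13.1, -7.0, 14.9]
width: 0.0192
```

Call:
arm_command:
  increments: [0, 0, 0, 0, 0, 0, 0, 0, 0, 0, 0, 0, 0, 0, 0, 0, 0, 0, 0, 0, 0, 0, 0, 0, 0, -3, 0, 0, 0, 0, 0, 0, -4, -1, 0, 0, 0, 0, 0, -4, -2, 0, 0, 0, 0, 0, -4, -2, 0, 0, 0, 0, 0, 0, 0, 0]

```text
clock: 5.95
position: [0.4991, 0.1957, 0.4042]
ee_rot: [0.708, -0.707, -0.002, -0.003]
contact_force: [-0.5, 0.5, -0.7]
width: 0.0853
```

```bash
cat > look.py <<'E'
import sys,pickle,cv2
from rig import manip, vision
n,cam=sys.argv[1:3]
p=vision.camera_params(cam);s=manip.get_state();print(s['clock'],s['position'],s['ee_rot'])
im=vision.get_image(cam)[:,:,::-1]
pickle.dump(p,open(n+".pkl","wb"))
cv2.imwrite(f"pics/{n}r.png",im)
if len(sys.argv)>3:
    x0,y0,x1,y1,f=map(float,sys.argv[3:8]);im=im[int(y0):int(y1),int(x0):int(x1)]
else: f=1.5625
cv2.imwrite(f"pics/{n}.png",cv2.resize(im,None,fx=f,fy=f,interpolation=cv2.INTER_CUBIC))
E
python3 look.py w2 wrist
```

```text
5.95 [0.49910135 0.19570644 0.40421759] [ 0.70763116 -0.70657089 -0.00223158 -0.00327708]
```

View pics/w2.png

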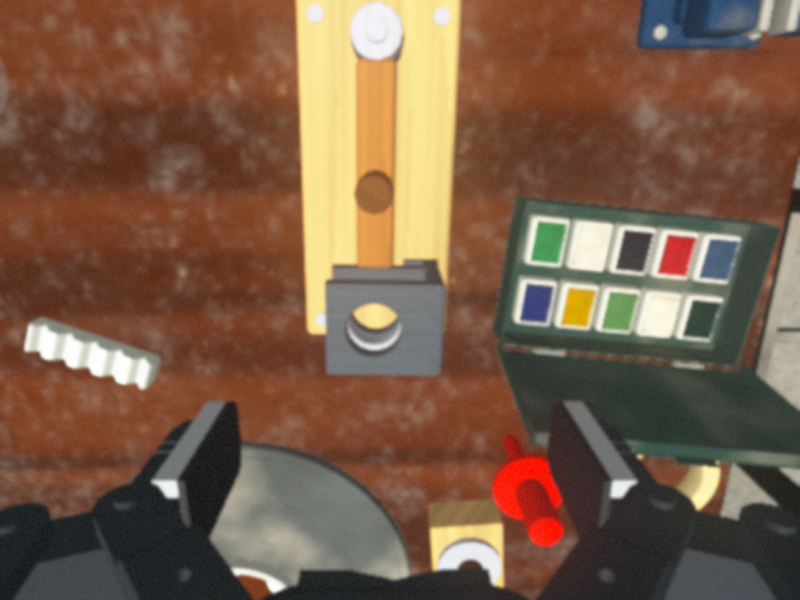

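```bash
python3 look.py s2 scene 270 150 400 230 6
python3 - <<'E'
import pickle,cv2
from h import *
np.set_printoptions(precision=4,suppress=True)
im=cv2.imread("pics/w2r.png");cv2.imwrite("pics/w2c.png",cv2.resize(im[150:250,195:295],None,fx=6,fy=6,interpolation=cv2.INTER_CUBIC))
W=pickle.load(open("w2.pkl","rb"))
q=lambda x,y:((x+.5)*.64-.5,(y+.5)*.64-.5)
print("hole",[onz(W,q(*a),.084) for a in((374,326),(346,326),(403,326),(374,301),(374,353))])
print("lug",[onz(W,q(*a),.084) for a in((329,283),(443,283),(327,374),(442,374))])
print("knob",onz(W,q(374,191),.105),"post",onz(W,q(376,29),.066))
E
```

```text
6.0 [0.49847586 0.1961     0.40207981] [ 0.70748747 -0.70672346 -0.00087948 -0.00163308]
hole [array([0.4885, 0.1684, 0.084 ]), array([0.4724, 0.1684, 0.084 ]), array([0.5052, 0.1683, 0.084 ]), array([0.4887, 0.1835, 0.084 ]), array([0.4883, 0.1515, 0.084 ])]
lug [array([0.4635, 0.1942, 0.084 ]), array([0.5277, 0.194 , 0.084 ]), array([0.4602, 0.1381, 0.084 ]), array([0.5286, 0.1378, 0.084 ])]
knob [0.4901 0.2471 0.105 ] post [0.4911 0.3259 0.066 ]
```

View pics/w2c.png

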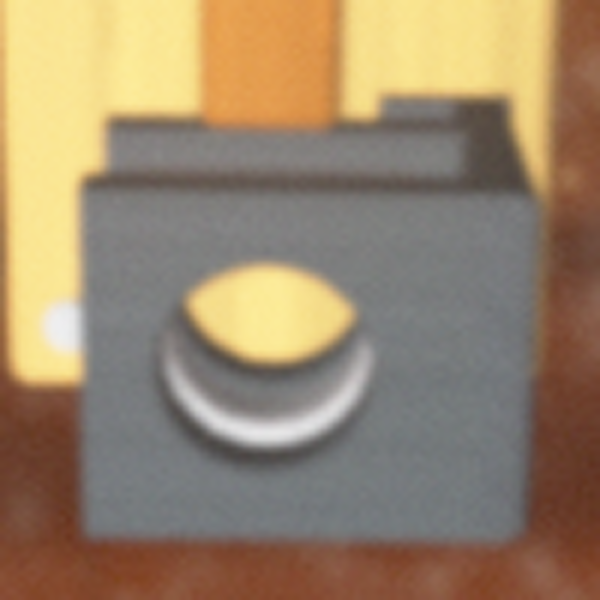

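View pics/s2.png

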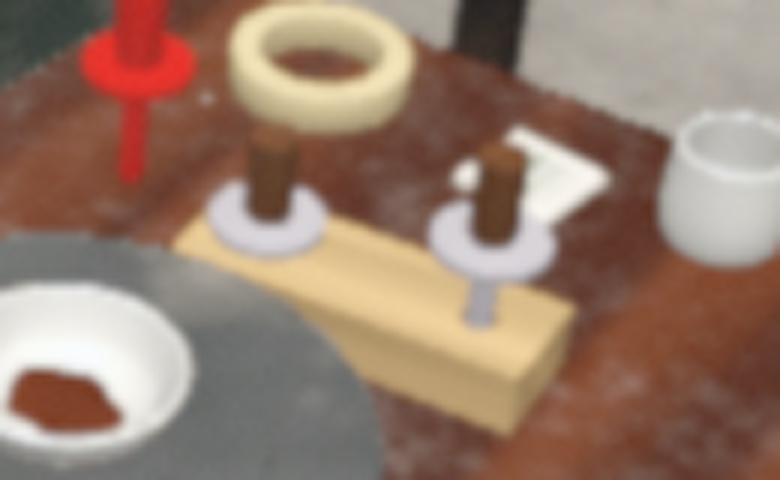

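Call:
arm_command:
  increments: [0, 0, 0, 1.2, 0, -5.5, 0, 0, 0, 0, 1.2, 0, -5.5, 0, 0, 0, 0, 1.2, 0, -5.5, 0, 0, 0, 0, 1.2, 0, -5.5, 0, 0, 0, 0, 1.2, 0, -5.5, 0, 0, 0, 0, 1, 0, -5.5, 0, 0, 0, 0, 0, 0, 0, 0, 0, 0, 0, 0, 0, 0, 0]

```text
clock: 7.05
position: [0.5679, -0.133, 0.3989]
ee_rot: [0.708, -0.706, 0.001, 0.001]
contact_force: [0.5, 0.7, 0.3]
width: 0.0856
```

```bash
python3 look.py w3 wrist
```

```text
7.05 [ 0.56792156 -0.1330073   0.39892216] [ 0.70790435 -0.70630656  0.00117421  0.00104227]
```

View pics/w3.png

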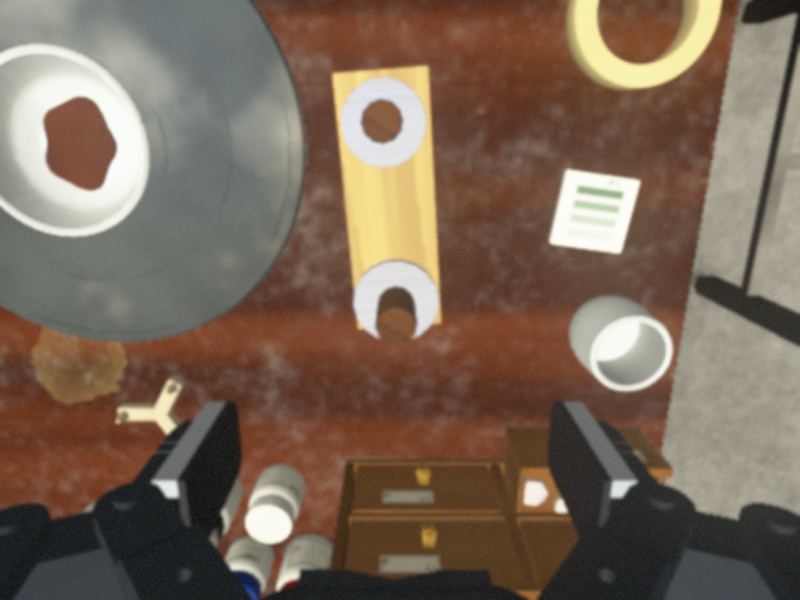

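Run:
```python
import pickle
from h import *
np.set_printoptions(precision=4,suppress=True)
W=pickle.load(open("w3.pkl","rb"))
q=lambda x,y:((x+.5)*.64-.5,(y+.5)*.64-.5)
print("top",onz(W,q(397,322),.114),[onz(W,q(*a),.114) for a in((377,322),(417,322))])
print("flange",[onz(W,q(*a),.072) for a in((397,301),(354,300),(439,300),(397,259))])
print("box",[onz(W,q(*a),z) for z in(.05,.1,.15) for a in((346,462),(505,430))])
```

```text
top [ 0.567  -0.1451  0.114 ] [array([ 0.5569, -0.1451,  0.114 ]), array([ 0.5771, -0.1451,  0.114 ])]
flange [array([ 0.5671, -0.1471,  0.072 ]), array([ 0.5421, -0.1466,  0.072 ]), array([ 0.5915, -0.1465,  0.072 ]), array([ 0.567 , -0.1222,  0.072 ])]
box [array([ 0.532 , -0.2709,  0.05  ]), array([ 0.6403, -0.2455,  0.05  ]), array([ 0.5374, -0.2368,  0.1   ]), array([ 0.6287, -0.2154,  0.1   ]), array([ 0.5429, -0.2027,  0.15  ]), array([ 0.6171, -0.1853,  0.15  ])]
```

Call:
arm_command:
  increments: [0, 0, 0, -0.1, 2, -1.3, 0, 0, 0, 0, 0, 4.3, 0, 0, 0, 0, 0, 0, 4.3, 0, 0, 0, 0, 0, 0, 4, 0, 0, 0, 0, 0, 0, 0, 0, 0, 0, 0, 0, 0, 0, 0, 0]
  grip_force: 40

```text
clock: 7.85
position: [0.5677, -0.1458, 0.2561]
ee_rot: [-0.707, 0.707, 0.001, 0.0]
contact_force: [0.2, -0.3, -0.4]
width: 0.0853
```

Call:
arm_command:
  increments: [0, 0, 0, -0.05, 0.5, 0, 0, 0, 0, 0, 0, 0, 0, 0.5, 0, 0, 0, 0, 0, 0, 1, 0, 0, 0, 0, 0, 0, 1, 0, 0, 0, 0, 0, 0, 1, 0, 0, 0, 0, 0, 0, 1]
  grip_force: 40

```text
clock: 8.6
position: [0.5667, -0.1467, 0.2501]
ee_rot: [-0.707, 0.707, 0.0, 0.0]
contact_force: [0.0, 0.2, 3.0]
width: 0.021
```

Call:
arm_command:
  increments: [0, 0, 0, 0, -1, 0, 1, 0, 0, 0, 0, -2, 0, 1, 0, 0, 0, 0, -2.5, 0, 1, 0, 0, 0, 0, -2.5, 0, 1, 0, 0, 0, 0, -2.5, 0, 1, 0, 0, 0, 0, -2.5, 0, 1, 0, 0, 0, 0, 0, 0, 1, 0, 0, 0, 0, 0, 0, 1]

```text
clock: 9.6
position: [0.5661, -0.1464, 0.3789]
ee_rot: [0.707, -0.707, 0.001, 0.001]
contact_force: [-0.1, -0.2, -0.6]
width: 0.021
```

```bash
python3 look.py w4 wrist; python3 look.py s4 scene 200 60 420 230 3.6
```

```text
9.6 [ 0.5660707  -0.14644063  0.37887493] [ 7.07308002e-01 -7.06905096e-01  5.29168356e-04  5.43961794e-04]
9.65 [ 0.56603666 -0.14642898  0.37840705] [ 0.70743206 -0.70678035  0.00082681  0.00085305]
```

View pics/w4.png

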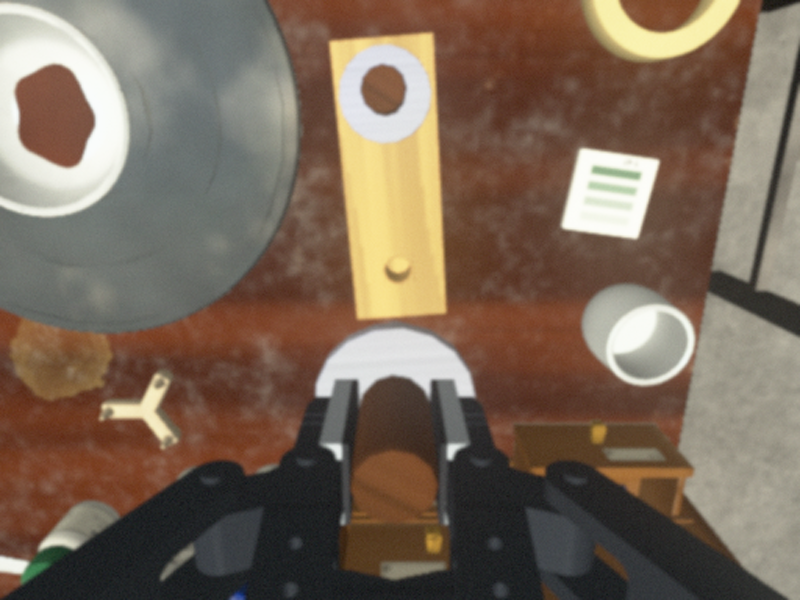

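View pics/s4.png

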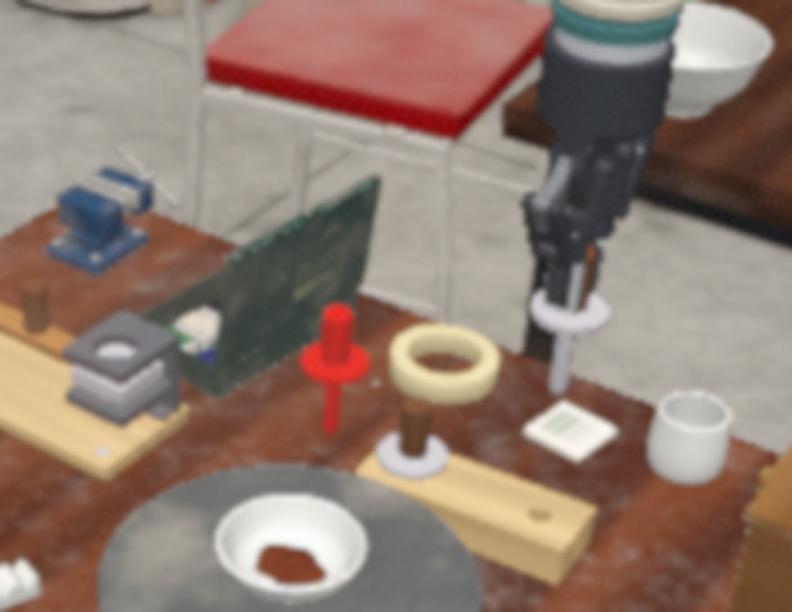

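Run:
```python
import pickle
from h import *
np.set_printoptions(precision=4,suppress=True)
W=pickle.load(open("w4.pkl","rb"))
q=lambda x,y:((x+.5)*.64-.5,(y+.5)*.64-.5)
print("flange",[onz(W,q(*a),.2006) for a in((315,391),(473,391),(394,325))])
print("grip front",[onz(W,q(*a),.2006) for a in((396,376),)])
print("hole",onz(W,q(398,266),.03))
print("pin top",[onz(W,q(*a),.2426) for a in((396,450),(396,525))])
```

```text
flange [array([ 0.5403, -0.1431,  0.2006]), array([ 0.5886, -0.143 ,  0.2006]), array([ 0.5644, -0.1216,  0.2006])]
grip front [array([ 0.565 , -0.138 ,  0.2006])]
hole [ 0.5665 -0.1456  0.03  ]
pin top [array([ 0.565 , -0.1364,  0.2426]), array([ 0.565 , -0.157 ,  0.2426])]
```

Call:
arm_command:
  increments: [0, 0, 0, -3.8, -1, 1.5, 1, 0, 0, 0, -3.8, -1, 4.5, 1, 0, 0, 0, 0, 0, 5, 1, 0, 0, 0, 0, 0, 5, 1, 0, 0, 0, 0, 0, 5, 1, 0, 0, 0, 0, 0, 5, 1, 0, 0, 0, 0, 0, 4, 1, 0, 0, 0, 0, 0, 1.3, 1]

```text
clock: 10.7
position: [0.4901, 0.1683, 0.3986]
ee_rot: [-0.707, 0.707, 0.0, -0.002]
contact_force: [-0.2, 0.1, -1.1]
width: 0.0211
```

Call:
arm_command:
  increments: [0, 0, 0, 0, 1, 0, 1, 0, 0, 0, 0, 1, 0, 1, 0, 0, 0, 0, 0, 0, 1]

```text
clock: 11.08
position: [0.4902, 0.1651, 0.3782]
ee_rot: [-0.707, 0.707, -0.002, -0.0]
contact_force: [0.5, 0.8, -0.2]
width: 0.0213
```

```bash
python3 look.py s5 scene 180 80 310 210 4.5;python3 look.py d5 side 150 120 290 270 4
```

```text
11.075 [0.49020376 0.16512878 0.37821961] [-7.06728713e-01  7.07482527e-01 -1.66322644e-03 -4.83851069e-04]
11.125 [0.49048243 0.16530199 0.37893493] [-7.06867218e-01  7.07345361e-01 -1.12856054e-03  3.98660738e-05]
```

View pics/s5.png

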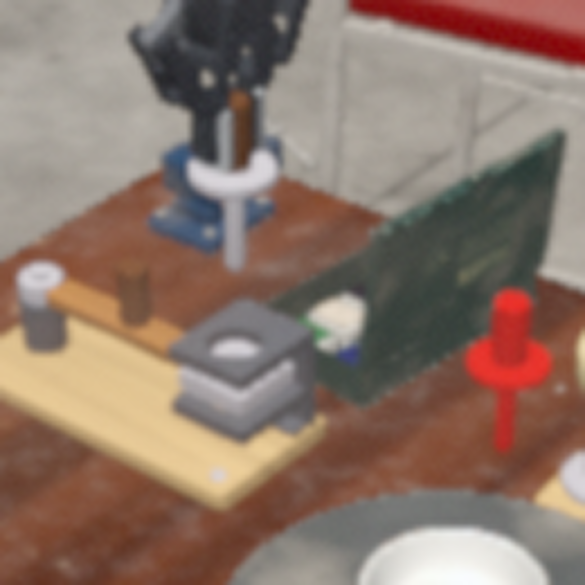

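View pics/d5.png

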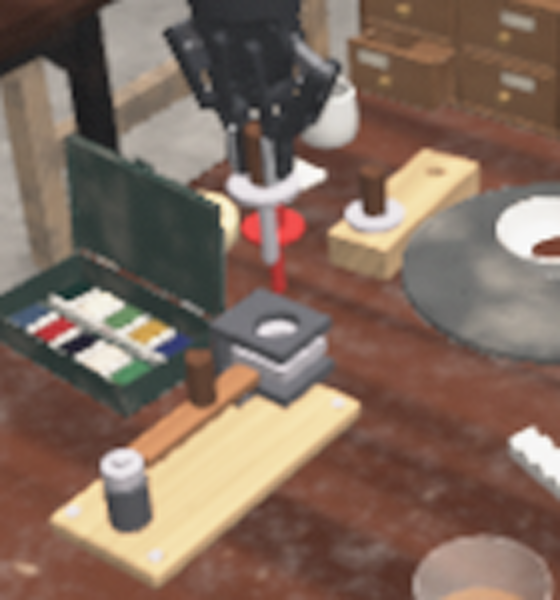

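Run:
```python
import pickle
from h import *
np.set_printoptions(precision=4,suppress=True)
S=pickle.load(open("s5.pkl","rb"));D=pickle.load(open("d5.pkl","rb"))
a=lambda x,y:(180+(x+.5)/4.5-.5,80+(y+.5)/4.5-.5)
b=lambda x,y:(150+(x+.5)/4-.5,120+(y+.5)/4-.5)
for n,u,v in(("tip",a(235,267),b(270,261)),("hole",a(236,347),b(277,327)),("flange",a(233,174),b(264,187)),("lug tl,l",a(172,350),b(213,322)),):
    x,e=tri([(S,u),(D,v)]);print(n,x,np.array(e)*1e3)
print(onz(S,a(236,347),.084),onz(D,b(277,327),.084))
print("lid top",tri([(S,a(275,300)),(D,b(68,140))]), onz(S,a(563,132),.12))
```

```text
tip [0.4916 0.1639 0.1336] [0.9167 0.9167]
hole [0.4908 0.1644 0.0782] [0.1146 0.1146]
flange [0.4913 0.1635 0.1939] [0.7301 0.7301]
lug tl,l [0.4977 0.2057 0.0809] [23.6896 23.6896]
[0.484  0.1588 0.084 ] [0.4855 0.1704 0.084 ]
lid top (array([0.5995, 0.1879, 0.1352]), [np.float64(0.07905683910333504), np.float64(0.07905683910333501)]) [0.7622 0.115  0.12  ]
```

Call:
arm_command:
  increments: [0, 0, 0, -0.05, 1, 0.15, 1, 0, 0, 0, 0, 1.5, 0, 1, 0, 0, 0, 0, 1.5, 0, 1, 0, 0, 0, 0, 1, 0, 1, 0, 0, 0, 0, 1, 0, 1, 0, 0, 0, 0, 1, 0, 1, 0, 0, 0, 0, 0, 0, 1]

```text
clock: 12.05
position: [0.4898, 0.1678, 0.3089]
ee_rot: [-0.707, 0.707, -0.001, -0.001]
contact_force: [-0.5, -0.0, -0.9]
width: 0.0211
```

```bash
python3 look.py s6 scene 180 80 310 210 4.5
```

```text
12.05 [0.48976816 0.16784253 0.30885377] [-7.06970468e-01  7.07242585e-01 -5.75368956e-04 -5.93338949e-04]
```

View pics/s6.png

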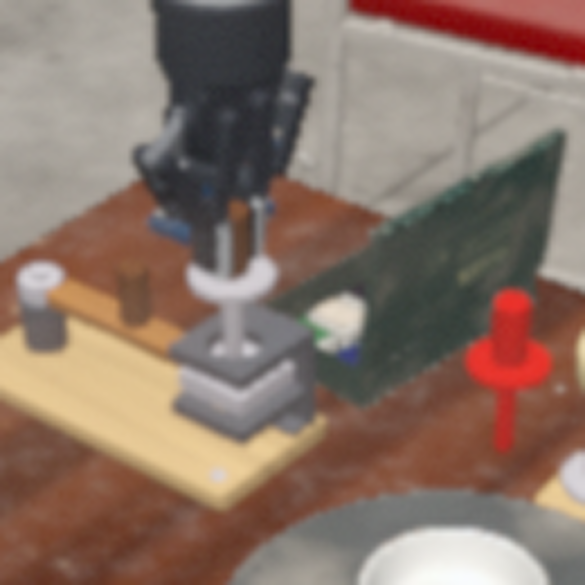

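Call:
arm_command:
  increments: [0, 0, 0, 0, 0.8, -0.05, 1, 0, 0, 0, 0, 1, 0, 1, 0, 0, 0, 0, 1, 0, 1, 0, 0, 0, 0, 0.6, 0, 1, 0, 0, 0, 0, 0.3, 0, 1, 0, 0, 0, 0, 0, 0, 1]

```text
clock: 12.85
position: [0.4901, 0.1674, 0.2725]
ee_rot: [-0.707, 0.707, -0.0, -0.0]
contact_force: [-0.9, 0.4, -0.4]
width: 0.021
```

Call:
arm_command:
  increments: [0, 0, 0, 0, 0.3, 0, 1, 0, 0, 0, 0, 0, 0, 1]

```text
clock: 13.1
position: [0.49, 0.1674, 0.2697]
ee_rot: [0.707, -0.707, -0.0, -0.0]
contact_force: [-0.2, -0.9, -0.7]
width: 0.0211
```

Call:
arm_command:
  increments: [0, 0, 0, 0, 0.15, 0, 1, 0, 0, 0, 0, 0, 0, 1]

```text
clock: 13.35
position: [0.49, 0.1674, 0.2682]
ee_rot: [0.707, -0.707, -0.0, -0.0]
contact_force: [0.3, -0.6, -0.9]
width: 0.0209
```

Call:
arm_command:
  increments: [0, 0, 0, 0, 0, 0, 0.6, 0, 0, 0, 0, 0, 0, 0.5, 0, 0, 0, 0, 0, 0, 0.5, 0, 0, 0, 0, -1, 0, 0.5, 0, 0, 0, 0, -3, 0, 0.5, 0, 0, 0, 0, -4, 0, 0.5, 0, 0, 0, 0, -5, 0, 0.5, 0, 0, 0, 0, 0, 0, 0.5]

```text
clock: 14.35
position: [0.4911, 0.1676, 0.4032]
ee_rot: [0.708, -0.706, -0.004, -0.004]
contact_force: [0.8, -0.3, -0.5]
width: 0.0422
```

```bash
python3 look.py s7 scene 180 80 400 230 3.6;python3 look.py d7 side 150 120 290 270 4;python3 look.py w7 wrist
```

```text
14.35 [0.49106842 0.16763978 0.40319981] [ 0.70780634 -0.706388   -0.00364626 -0.00358942]
14.4 [0.49028976 0.1674722  0.40072646] [ 0.70746762 -0.70674078 -0.00188888 -0.00186279]
14.45 [0.48975553 0.16734554 0.39893362] [ 7.07193868e-01 -7.07019320e-01 -5.08873581e-04 -5.06030426e-04]
```

View pics/s7.png

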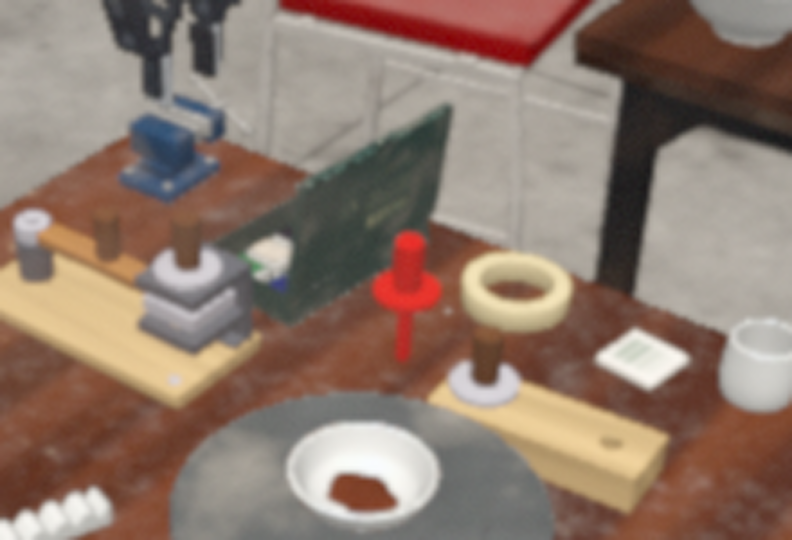

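View pics/d7.png

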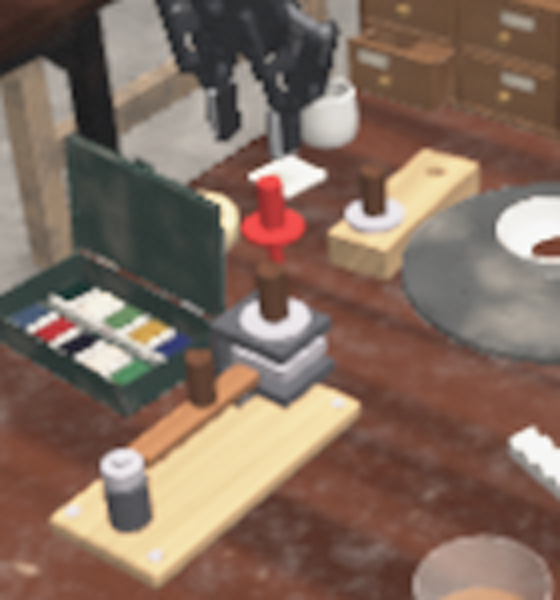

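View pics/w7.png

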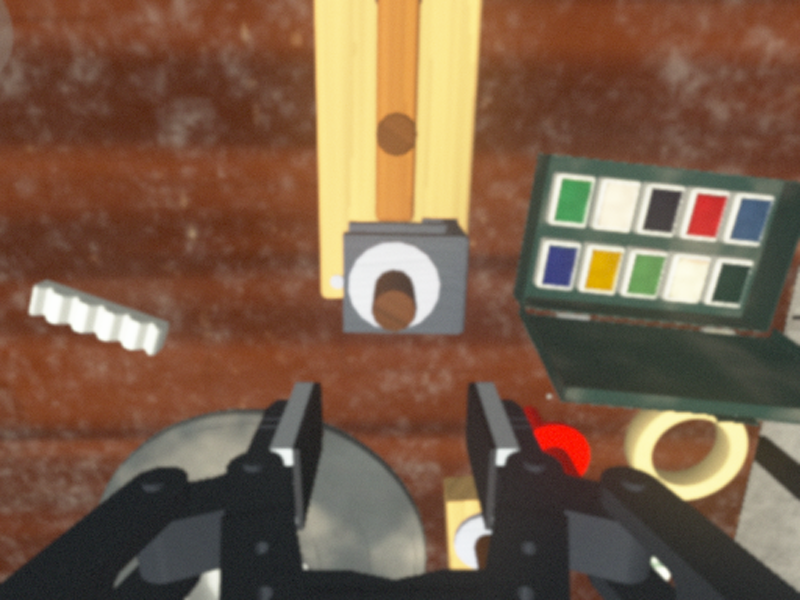

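Run:
```python
import pickle
from h import *
np.set_printoptions(precision=4,suppress=True)
S=pickle.load(open("s7.pkl","rb"));D=pickle.load(open("d7.pkl","rb"));W=pickle.load(open("w7.pkl","rb"))
a=lambda x,y:(180+(x+.5)/3.6-.5,80+(y+.5)/3.6-.5)
b=lambda x,y:(150+(x+.5)/4-.5,120+(y+.5)/4-.5)
q=lambda x,y:((x+.5)*.64-.5,(y+.5)*.64-.5)
for n,u,v in(("top",a(187,217),b(271,269)),("flange",a(187,268),b(275,318))):
    print(n,tri([(S,u),(D,v)]))
print(onz(W,q(396,134),.105),onz(W,q(394,287),.09),onz(W,q(395,311),.132))
```

```text
top (array([0.491 , 0.1651, 0.1291]), [np.float64(0.0003908326234645698), np.float64(0.0003908326234645961)])
flange (array([0.4907, 0.1655, 0.0865]), [np.float64(0.0004564612861645127), np.float64(0.000456461286164577)])
[0.4896 0.2453 0.105 ] [0.4887 0.1662 0.09  ] [0.4891 0.1666 0.132 ]
```

Run:
```python
from rig import ticket
print(ticket.sign_off())
```

```text
the job is handed in; nothing more can be done
None
```

The hand rest is set up as asked, and I handed the job in at about 14.5 s of the 56 s allowed. I swung the arm by its knob until it met the home stop. Then I took the longer pin, the one whose shank showed above the stand, and lowered it through both lugs and the eye. I let go and raised the gripper clear.

**Last checks**
- **Pin seated:** the flange lies flat on the upper lug. The pin is upright: its top and flange are within 0.5 mm of each other in x and y. It is also within about 1 mm of the hole line measured by the wrist camera.
- **Height:** the two fixed cameras put the pin top at 129 mm, against 132 mm expected. They read about 3 mm low on most of the other known heights too, so I took this as camera bias.
- **Arm home:** when I pushed the arm home, it stopped moving and the sideways force rose to 13 N. The eye showed concentric under the upper lug's hole. The knob reads about 1–2 mm from the home position I calculated, which is within camera accuracy.
- **Left alone:** the shorter pin is still in the stand. I did not go near the red look-alikes.

No check failed. Measured wrist forces stayed at about 21 N or less.

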